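# Pack the flux kit and hold the flammables chest open

## Task

Finish packing the grey carrying box for the flammables chest: stand the loose jar and the flux bottle upright in it beside the jar that is already there. Then tug the yellow chest's lid up by its handle to find out whether its catch has caught (the catch is unreliable and does not show it); if the lid stays down, push the red thumb slide across to free it. The lid falls shut by itself, so raise it to about 60 degrees and finish with the gripper still holding it there, so that I can lower the box in with both hands.

Things in the scene. Friction and masses are not known exactly. Their poses are not given: they have to be found in the camera images.
- kit_box: open grey plastic carrying box, 188 (its x) x 80 (its y) x 36 mm high, walls and floor 4 mm (inside 180 x 72 mm), loose on the bench, 0.6 kg; a narrow outward lip runs round the rim. Origin: centre of its underside, z up. It takes the two jars and the bottle in one row along its x.
- jar_packed: black-lidded round jar that already stands in the box, near the box's +x end; 60 mm across, 53 mm high (the black lid is the upper 15 mm, as wide as the jar). Origin: centre of its underside, z up. 0.33 kg.
- paste_jar: the loose jar to pack, same as the other: white with black screw lid (fixed), 60 mm across, 53 mm high, stands on the bench at the left, its place exchanged with the bottle's at random. Origin: centre of its underside, z up. About 0.33 kg.
- flux_bottle: the flux bottle to pack: round white plastic bottle with a yellow label and a red tapered dropper cap, body 38 mm across, 109 mm high in all; hold it by the body below 70 mm height. Stands on the bench at the left. Origin: centre of its underside, z up. 0.07 kg.
- chest: yellow sheet-steel flammables chest, fixed, body 150 (x, front to back) x 236 (y) x 130 mm high, lid on top; its front (-x side) faces the robot. Origin: centre of its underside. On its front sits a black lock case, 34 mm deep, 104 mm along y (from y = -27 to +77 mm), top at 122 mm height.
- chest_lid (a joint): angle of the chest's lid (rad): 0 shut, grows as the front rises, stop at 1.4. Hinged at the rear edge; weight and a spring close it from everywhere (about 2 to 3 N at the handle). While the bolt is caught it lifts only about 0.027 rad (3 to 4 mm at the handle) and then stops hard; free, it rises all the way.
- chest_hinge (a point): point on the lid's hinge axis (along the chest's y), in the middle of the chest's width, 79 mm behind the chest's centre, 130 mm high.
- lid_handle (a point): middle of the lid's handle: a round steel bar, 10 mm thick, 104 mm long along the chest's y, on two posts; with the lid shut its axis is 173 mm above the bench, 45 mm in front of the chest's centre and 32 mm clear above the lid's face to the axis. It moves with the lid on a circle of 131 mm about the hinge axis. Fingers reach round it from above, one in front and one behind.
- catch_slide (a joint): travel of the red thumb slide (m): 0 as found always, up to 0.030 when pushed fully along the chest's +y (to the left seen from the front). It stays where it is left; takes about 2 to 4 N. It drives the hidden bolt one way: pushed 0.020 or more it clears the bolt from the lid, and the bolt then stays clear. Its position as found tells nothing about the bolt, which is caught in about half of the cases.
- slide_fin (a point): middle of the slide's upright red fin: 20 mm along the chest's x, 10 mm along its y, 20 mm high, standing on the lock case; this point is 12 mm above the case's top (134 mm above the bench).
- ipa_pump: bystander: blue pump dispenser with a clear dish, 66 mm across, 128 mm high, behind the box. Origin: centre of its underside.
- carrier_a: bystander: black pack of plastic carriers, 52 x 118 x 50 mm, at the right front. Origin: centre of its underside.
- screwdriver_a: bystander: red-handled screwdriver, 191 mm long, lying at the bench's front edge. Origin: centre of its underside.
Mind the look-alikes: they are no part of the job. Leave any brown or green look-alike of the paste_jar alone.

How it is judged:
By the outcome, as a careful person would: the job done as asked, in the order asked, and still so for the second after the job is handed in, while the arm keeps its last pose, push and grip.
It also fails if it takes over 72 s, if anything falls off the work surface, if the arm or the gripper's body presses on something with over 40 N, if the wrist force passes 120 N, or if a joint passes its speed limit or range.

## Robot

A 6-joint arm with a two-finger parallel gripper is mounted at the origin on a cart in front of the work surface, level with it; the furniture and walls round the work are solid. World frame = base frame: x ahead of the robot, y to its left, z up, the work surface at z = 0. Lengths are in m, angles in rad, forces in N, time in s.
With the tool pointing down it reaches from about 0.425 to 1.125 m from the base axis. Payload 14.9 kg.
Tool frame: the origin (TCP) lies midway between the tips of the shut fingers; the grasp point (between the pads) lies 19 mm behind it; z points along the fingers, x is the direction in which the jaws open and shut, and the axes are right-handed (so a half turn about z gives the same grasp; the last joint's range is limited). The gripper opens to 91 mm and grips with 3 to 60 N. Pads are 32 mm wide; open, the fingers measure 118 mm over their backs; the gripper's body (76 mm by 178 mm) begins 60 mm behind the grasp point.
Start: joints at [1.109, 0.379, 1.734, -0, 1.028, -0.033], TCP at [0.291, 0.637, 0.214] pointing down, gripper open.
Joint ranges: [-2.77, 2.77], [-0.74, 2.19], [0, 2.66], [-1.06, 4.2], [0.31, 2.87], [-3.08, 3.08]. Speed limits (rad/s): [1.89, 1.89, 2.39, 3.14, 3.14, 3.14].

## Interface

Orientations are given as a unit quaternion [x, y, z, w].
In Python, from station import move_ptp, move_linear, goto_joints, grip, dwell, solve_ik, state, snapshot, PlanningError, finish_job gives the robot as it stands. Calls block until the motion is done:
- move_ptp(position, orientation): joint-space move of the TCP to a pose.
- move_linear(position, rot=None, speed=0.15, until_force=None): straight line of the TCP; rot=None keeps the orientation; speed is the mean speed in m/s. With until_force (N) it stops when the force on the tool has changed by that much, and returns True; else False.
- goto_joints(angles): joint-space move.
- grip(opening, strength=None): opening from 0.0 (shut) to 1.0 (fully open); strength is the grip in N (None keeps the last); returns when the fingers have stopped.
- dwell(seconds).
- solve_ik(position, orientation): joint angles nearest the present ones, or None.
- state(): the state.
- snapshot(name): name is "scene" or "top" or "wrist"; returns a dict with "pixels" (400x640x3 uint8, red, green, blue), "K" (3x3 intrinsics, pixels), "rvec" (rotation vector, rad) and "tvec" (3), from world to camera coordinates, as OpenCV has them; the wrist camera has in their place "mount" (4x4, takes a point from camera to tool coordinates, whose origin is the TCP and whose axes are the tool frame's). Camera axes: x right, y down, z forward; pixel columns grow to the right and rows downward; lengths in m; the calibration is good to about 2 mm. A picture is of the moment at which its call begins: read the wrist's pose just before it. There is no depth.
A pose or a line that the arm cannot do raises PlanningError and nothing moves.
- finish_job(): hands the job in, once; it reports no verdict.
The state is a dict: "t": time; "q": joint angles; "qd": joint speeds; "joint_torque": joint torques, N m; "eef_pos": TCP position; "eef_rot": TCP orientation; "contact_force": force on the tool from outside, world axes, zero at the start; "torque": the same for the moment, N m; "grip_width": opening from 0.0 (shut) to 1.0 (fully open).
Only numpy, scipy, OpenCV 4.12 (cv2) and the standard library are available. Lean on these libraries where they do the work, as an engineer would, in place of code of your own. Each camera call takes 0.05 s, during which the arm holds its last target.

## Working session

There is one attempt and no reset: what is moved stays moved. The work goes in short steps, each a Python script; the robot and the scene stay as the last script left them, time stands still between calls to the robot, and variables do not carry over. Pictures are saved under pics/ and viewed, and the job is handed in when it is done.

```bash
ls; mkdir -p pics; python3 - <<'E'
from station import *
import cv2
s=state();print(s)
for n in("scene","top","wrist"):
    d=snapshot(n);cv2.imwrite(f"pics/{n}0.png",d["pixels"][:,:,::-1]);print(n,{k:v for k,v in d.items() if k!="pixels"})
E
```

```text
pics
{'t': 0.0, 'q': array([ 1.10869883e+00,  3.79437550e-01,  1.73477617e+00,  3.49790979e-05,
        1.02849474e+00, -3.32994370e-02]), 'qd': array([-0.00090212, -0.00041522, -0.00041294,  0.00063628, -0.00010175,
        0.00141676]), 'joint_torque': array([-8.13601742e-03, -7.63744855e+01, -4.34339654e+01,  6.47624815e-02,
        4.26029193e-02, -8.47866886e-05]), 'eef_pos': array([0.2908652 , 0.63627233, 0.21327027]), 'eef_rot': array([ 8.41366141e-01,  5.40465267e-01, -4.86849621e-04,  2.72876376e-04]), 'contact_force': array([ 0.63767844,  0.67870254, -0.25756588]), 'torque': array([ 0.03595703,  0.02071221, -0.00861998]), 'grip_width': 0.9990057429700423}
scene {'K': array([[384.83600329,   0.        , 318.18032351],
       [  0.        , 384.83600329, 202.35163811],
       [  0.        ,   0.        ,   1.        ]]), 'rvec': array([ 0.56414849, -2.39733861,  1.50275919]), 'tvec': array([0.48734084, 0.19379534, 1.04081069])}
top {'K': array([[410.49235792,   0.        , 317.56716398],
       [  0.        , 410.49235792, 198.3256687 ],
       [  0.        ,   0.        ,   1.        ]]), 'rvec': array([ 2.14168148, -2.11546715,  0.19668539]), 'tvec': array([0.01581573, 0.52276871, 1.25101003])}
wrist {'K': array([[327.16020547,   0.        , 322.46057735],
       [  0.        , 327.16020547, 197.73669643],
       [  0.        ,   0.        ,   1.        ]]), 'mount': array([[ 9.99999451e-01, -4.63247440e-04, -9.39914523e-04,
         2.12994076e-03],
       [ 7.20317089e-04,  9.55337809e-01,  2.95515063e-01,
        -8.38713164e-02],
       [ 7.61039284e-04, -2.95515578e-01,  9.55337618e-01,
        -1.69700390e-01],
       [ 0.00000000e+00,  0.00000000e+00,  0.00000000e+00,
         1.00000000e+00]])}
```

View pics/scene0.png

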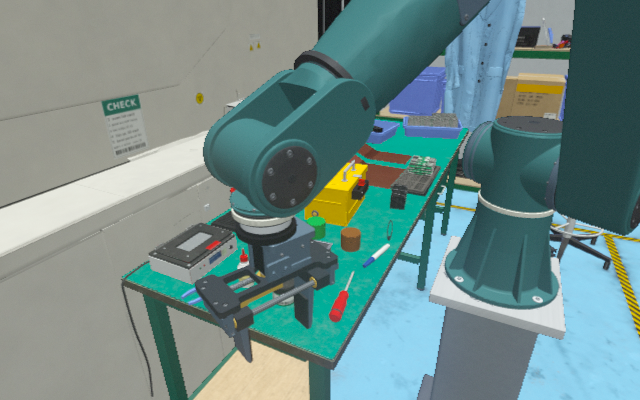

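View pics/top0.png

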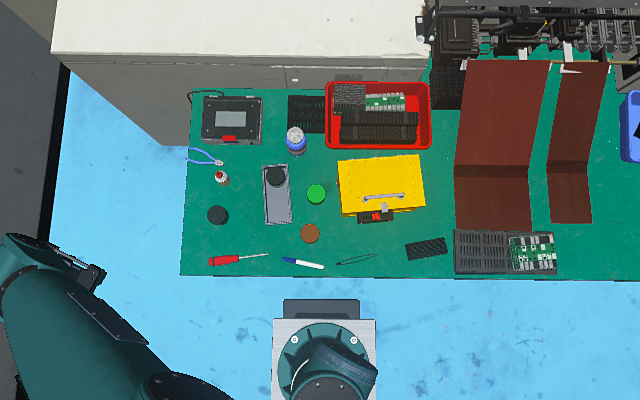

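View pics/wrist0.png

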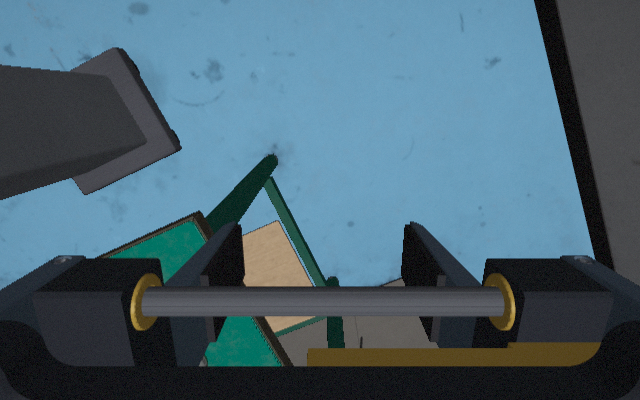

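```bash
cat > h.py <<'E'
import numpy as np, cv2
from station import *
from scipy.spatial.transform import Rotation as R
def cam(d,pose=None):
    K=d["K"]
    if "mount" in d:
        T=np.eye(4);T[:3,:3]=R.from_quat(pose[1]).as_matrix();T[:3,3]=pose[0]
        M=T@d["mount"];return K,M[:3,:3],M[:3,3]
    Rw=cv2.Rodrigues(d["rvec"])[0];return K,Rw.T,-Rw.T@d["tvec"]
def ray(c,uv,z):
    K,Rc,o=c
    uv=np.atleast_2d(uv).astype(float)
    d=np.c_[uv,np.ones(len(uv))]@np.linalg.inv(K).T@Rc.T
    return o+d*((z-o[2])/d[:,2])[:,None]
def proj(c,P):
    K,Rc,o=c
    p=(np.atleast_2d(P)-o)@Rc@K.T
    return p[:,:2]/p[:,2:]
def blobs(mask,mn=15):
    n,l,st,ce=cv2.connectedComponentsWithStats(mask.astype(np.uint8))
    return [(ce[i],st[i],l==i) for i in range(1,n) if st[i,4]>=mn]
def wsnap(name):
    s=state();d=snapshot("wrist");cv2.imwrite(f"pics/{name}.png",d["pixels"][:,:,::-1])
    c=cam(d,(s["eef_pos"],s["eef_rot"]));np.savez(f"pics/{name}.npz",px=d["pixels"],K=c[0],Rc=c[1],o=c[2]);return d["pixels"],c
def load(name):
    z=np.load(f"pics/{name}.npz");return z["px"],(z["K"],z["Rc"],z["o"])
def down(yaw):  # tool x axis direction = yaw in world, z down
    return (R.from_euler("z",yaw)*R.from_euler("x",np.pi)).as_quat()
E
python3 - <<'E'
from h import *
d=snapshot("top");c=cam(d);np.savez("pics/top.npz",px=d["pixels"],K=c[0],Rc=c[1],o=c[2])
print(c[2])
px=d["pixels"];cv2.imwrite("pics/topc.png",cv2.resize(px[140:290,180:450,::-1],None,fx=2.9,fy=2.9,interpolation=cv2.INTER_CUBIC))
hsv=cv2.cvtColor(px,cv2.COLOR_RGB2HSV)
H,S,V=[hsv[...,i].astype(int) for i in range(3)]
for nm,m,z in [("red",((H<8)|(H>172))&(S>150)&(V>80),.1),("black",(V<70)&(S<120),.053),("yellow",(H>20)&(H<32)&(S>150),.13),("greyb",(S<60)&(V>90)&(V<190),.036)]:
    for ce,st,_ in blobs(m,20):
        if 180<ce[0]<450 and 140<ce[1]<260: print(nm,ce.round(1),st,ray(c,ce,z)[0].round(4))
E
```

```text
[0.28944086 0.02572226 1.3244341 ]
red [218.4 174. ] [216 171   6   6  25] [0.5847 0.3269 0.1   ]
red [375.6 215.7] [372 212   8   8  53] [ 0.462 -0.153  0.1  ]
red [224.9 259.5] [214 255  24  11 187] [0.326  0.2934 0.1   ]
black [275.2 175. ] [264 166  22  20 318] [0.595  0.1579 0.053 ]
black [216.5 214.3] [207 206  20  19 260] [0.4668 0.3373 0.053 ]
black [373.5 216.5] [357 209  36  15 315] [ 0.4659 -0.1531  0.053 ]
black [425.8 248. ] [405 237  43  23 561] [ 0.3701 -0.3134  0.053 ]
yellow [380.3 183.6] [ 337  154   89   63 4291] [ 0.5544 -0.164   0.13  ]
greyb [295.9 151.2] [287 146  20   9  35] [0.6797 0.0945 0.036 ]
greyb [277.1 199.4] [ 262  164   30   61 1161] [0.5193 0.1511 0.036 ]
greyb [224.2 175.1] [220 171   9  11  33] [0.5967 0.3239 0.036 ]
greyb [383.1 196.3] [363 193  41   9  90] [ 0.5337 -0.1872  0.036 ]
greyb [384. 208.] [382 204   6   9  38] [ 0.4961 -0.1894  0.036 ]
```

View pics/topc.png

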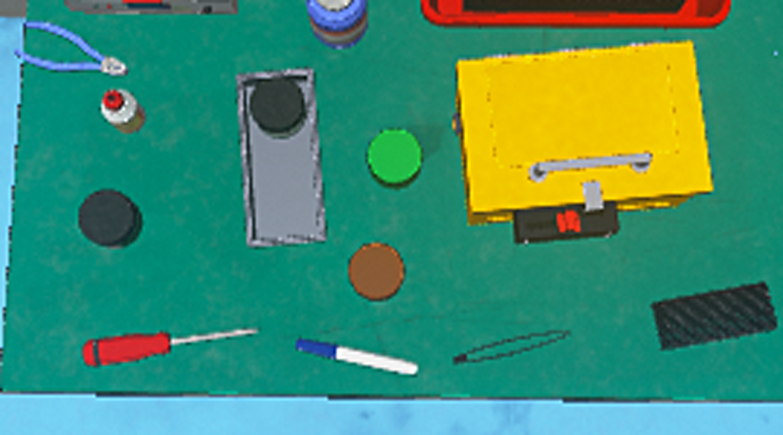

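```bash
python3 - <<'E'
from h import *
move_ptp([0.52,0.24,0.27],down(np.pi/2+.06))
s=state();print(s["t"],s["q"],s["eef_pos"])
px,c=wsnap("w1")
E
```

```text
1.8917 [ 3.92649800e-01  1.14159237e-01  1.95810662e+00  1.03354729e-04
  1.06929575e+00 -1.23846290e+00] [0.51991027 0.24056945 0.2699465 ]
```

View pics/w1.png

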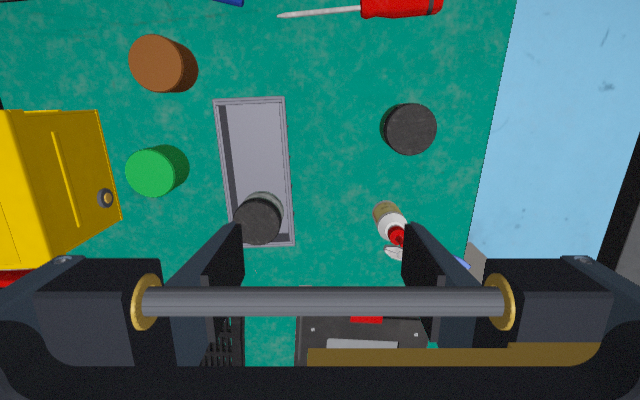

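```bash
python3 - <<'E'
from h import *
def ana(px,c,roi):
    hsv=cv2.cvtColor(px,cv2.COLOR_RGB2HSV);H,S,V=[hsv[...,i].astype(int) for i in range(3)]
    for nm,m,z in [("black",(V<75)&(S<90),.0455),("red",((H<8)|(H>172))&(S>150),.1),("grey",(S<75)&(V>70),.036),("nongreen",~((H>70)&(H<95)&(S>90)),.036)]:
        for ce,st,l in blobs(m,60):
            x0,y0,x1,y1=roi
            if not(x0<ce[0]<x1 and y0<ce[1]<y1): continue
            P=ray(c,ce,z)[0].round(4)
            ct=max(cv2.findContours(l.astype(np.uint8),0,2)[0],key=cv2.contourArea)[:,0]
            W=ray(c,ct,z)[:,:2]
            r=cv2.minAreaRect((W*1000).astype(np.float32))
            print(nm,ce.round(1),st,P,"rect",np.round(r[0],1),np.round(r[1],1),round(r[2],2), "circ",cv2.minEnclosingCircle((W*1000).astype(np.float32)))
px,c=load("w1");ana(px,c,(205,85,460,262))
px,c=load("top");print("top");ana(px,c,(200,150,300,230))
E
```

```text
black [409.7 128.5] [ 383  104   54   51 2067] [0.4668 0.3422 0.0455] rect [468.1 342. ] [58.2 62.8] 3.41 circ ((467.4392395019531, 341.9020690917969), 31.459333419799805)
red [396.2 235.2] [388 226  16  21 252] [0.5809 0.3288 0.1   ] rect [582.3 328.2] [25.1 16.9] 7.56 circ ((582.8139038085938, 329.42291259765625), 13.348161697387695)
grey [255.7 157.6] [ 212   96   83  152 8225] [0.5143 0.1584 0.036 ] rect [539.  159.2] [194.2  86.9] 5.81 circ ((538.9760131835938, 158.9997100830078), 104.82861328125)
grey [404.2 149.8] [392 145  20  10  61] [0.4936 0.3415 0.036 ] rect [492.1 339. ] [26.1  6.5] 69.06 circ ((494.08526611328125, 338.2259216308594), 13.054945945739746)
grey [388.5 220.6] [372 200  35  42 580] [0.5878 0.3332 0.036 ] rect [586.8 331.8] [55.3 39.7] 39.55 circ ((588.3890380859375, 330.7601318359375), 29.606107711791992)
grey [393.7 251.4] [384 243  19  18 235] [0.6319 0.3456 0.036 ] rect [631.4 345.3] [30.1 20.7] 73.83 circ ((633.7125244140625, 344.9776306152344), 16.165861129760742)
nongreen [351.9 252.9] [     0      0    640    400 150755] [0.6376 0.2891 0.036 ] rect [6
[... 766 characters left out ...]
4.45928192138672)
grey [222.  178.1] [215 171  15  15  95] [0.5867 0.3304 0.036 ] rect [586.5 329.4] [44.6 36.4] 47.85 circ ((586.9976806640625, 329.25299072265625), 24.77684783935547)
nongreen [276.4 194.2] [ 261  164   32   61 1561] [0.5363 0.1539 0.036 ] rect [538.2 154.4] [194.6  85.8] 5.86 circ ((538.0739135742188, 154.237060546875), 104.45928192138672)
nongreen [221.9 177.9] [215 171  15  15 167] [0.5875 0.3308 0.036 ] rect [588.  331.2] [54.3 36.1] 46.06 circ ((589.099853515625, 330.1171569824219), 27.33543586730957)
nongreen [216.5 214.5] [207 206  20  20 281] [0.4684 0.3414 0.036 ] rect [469.  340.5] [60.7 56. ] 64.5 circ ((465.46282958984375, 341.27862548828125), 32.78984069824219)
```

```bash
python3 - <<'E'
from h import *
px,c=load("w1")
cv2.imwrite("pics/w1c.png",cv2.resize(px[80:260,190:460,::-1],None,fx=2.9,fy=2.9,interpolation=cv2.INTER_CUBIC))
E
```

```text
(no output)
```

View pics/w1c.png

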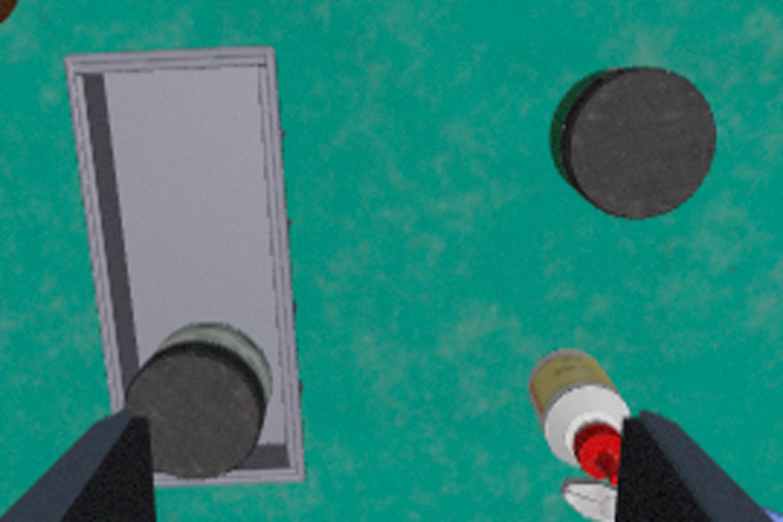

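```bash
python3 - <<'E'
from h import *
px,c=load("w1");pt,ct=load("top")
print("jar",ray(c,[410.7,129],.053),"packed",ray(c,[257.2,221.4],.057))
print("boxcorners",ray(c,[[213.4,98.5],[285,96.5],[295,246]],.036).round(4))
# bottle: triangulate cap: wrist (397,236.5), top red (218.4,174)
A=[];b=[]
for cc,uv in((c,(396.2,235.2)),(ct,(218.4,174.0))):
    p=ray(cc,uv,0)[0];d=p-cc[2];d/=np.linalg.norm(d);M=np.eye(3)-np.outer(d,d);A.append(M);b.append(M@cc[2])
print("cap",np.linalg.lstsq(np.vstack(A),np.hstack(b),rcond=None)[0])
y=down(np.pi/2+.1)
J=[0.4675,0.3405]
move_ptp([J[0],J[1],.12],y)
px,c=wsnap("w2")
print(state()["t"])
E
```

```text
jar [[0.46676277 0.34141492 0.053     ]] packed [[0.59091223 0.16431156 0.057     ]]
boxcorners [[0.4468 0.1085 0.036 ]
 [0.4395 0.1929 0.036 ]
 [0.632  0.2114 0.036 ]]
cap [0.58958985 0.33312024 0.079517  ]
2.7667
```

View pics/w2.png

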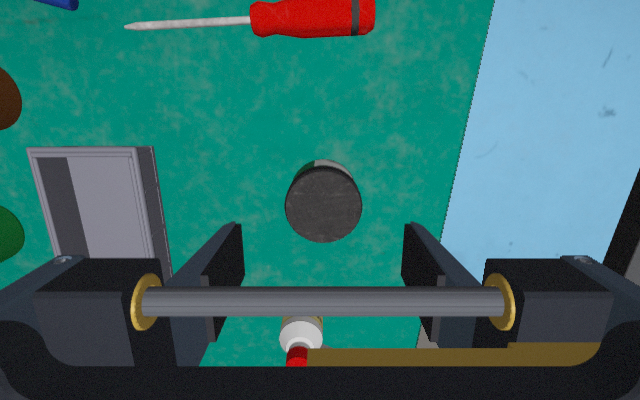

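```bash
python3 - <<'E'
from h import *
px,c=load("w2")
hsv=cv2.cvtColor(px,cv2.COLOR_RGB2HSV);m=(hsv[...,2]<75)&(hsv[...,1]<90)
J=None
for ce,st,l in blobs(m,500):
    if 250<ce[0]<400 and 150<ce[1]<240: print(ce,st);J=ray(c,ce,.0525)[0];print(J, ray(c,[323.3,205],.053))
J=J if J is not None else [.4675,.3405]
move_linear([J[0],J[1],.0385],speed=.12)
grip(0.6,30);print(state()["grip_width"],state()["contact_force"])
grip(0.3,30);print(state()["grip_width"]*91)
move_linear([J[0],J[1],.13],speed=.15)
s=state();print(s["t"],s["contact_force"],s["grip_width"]*91)
move_ptp([0.515,0.157,.16],down(np.pi/2+.1014))
print(state()["t"]);wsnap("w3")
E
```

```text
[323.14768405 203.7583352 ] [ 285  165   77   77 4469]
[0.46380423 0.34244964 0.0525    ] [[0.46462433 0.34264886 0.053     ]]
0.6542169417010261 [-1.22162331 -2.9007669   5.28452377]
59.07376818723821
5.1667 [ 0.39707927 -0.73978457 -3.895677  ] 58.722110892064926
5.9667
```

View pics/w3.png

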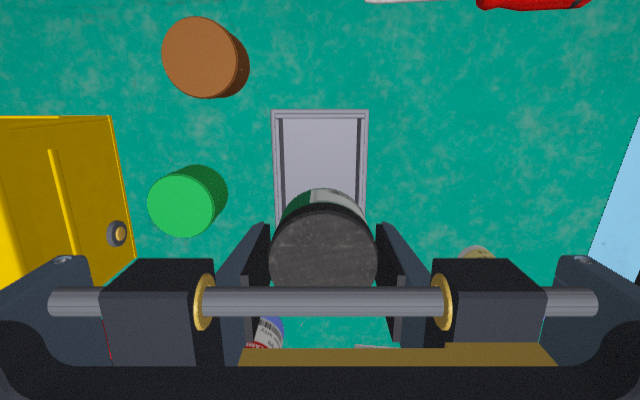

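```bash
python3 - <<'E'
from h import *
px,c=load("w3")
for r in (112,130,150,170,180):
    row=px[r,225:420].astype(int); g=cv2.cvtColor(px[r:r+1,225:420],cv2.COLOR_RGB2HSV)[0]
    ng=np.where(~((g[:,0]>70)&(g[:,0]<95)&(g[:,1]>90)))[0]; ng=ng[(ng>40)&(ng<150)]
    a,b=ng.min()+225,ng.max()+226
    W=ray(c,[[a,r+.5],[b,r+.5]],.036)[:,:2]; print(r,a,b,W.round(4).tolist(),W.mean(0).round(4),np.linalg.norm(W[0]-W[1]).round(4))
E0=ray(c,[[271,110],[368.5,110]],.036)[:,:2];print(E0)
s=state();print(s["eef_pos"])
cv2.imwrite("pics/w3c.png",cv2.resize(px[95:265,250:390,::-1],None,fx=3.5,fy=3.5,interpolation=cv2.INTER_CUBIC))
t=[.515,.157,.16]
# expected lid top center if jar centred on TCP: lid top = tip +.0145 up
p=proj(c,np.array(s["eef_pos"])+[0,0,.0145]);print("expected lid centre px",p)
E
```

```text
112 270 369 [[0.4496, 0.1061], [0.4411, 0.1916]] [0.4454 0.1489] 0.0859
130 271 368 [[0.4649, 0.1078], [0.4564, 0.1929]] [0.4607 0.1504] 0.0855
150 272 368 [[0.4825, 0.1097], [0.4739, 0.1954]] [0.4782 0.1525] 0.0862
170 273 367 [[0.5007, 0.1116], [0.4921, 0.1971]] [0.4964 0.1543] 0.0859
180 274 367 [[0.51, 0.113], [0.5014, 0.1984]] [0.5057 0.1557] 0.0858
[[0.44745728 0.10688432]
 [0.43902607 0.19090607]]
[0.51468699 0.15748366 0.15941487]
expected lid centre px [[320.24843066 260.8686698 ]]
```

View pics/w3c.png

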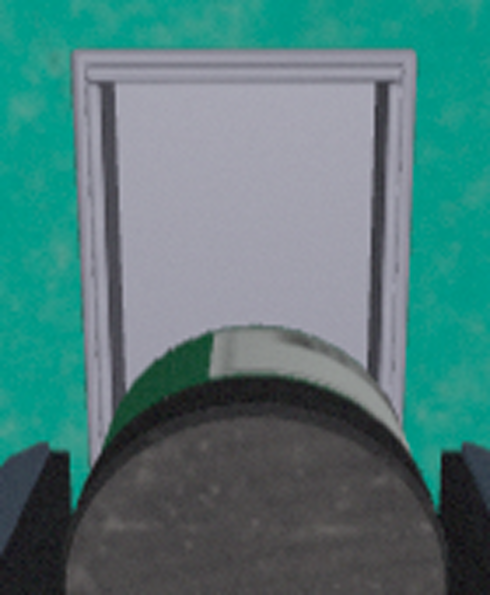

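```bash
python3 - <<'E'
from h import *
px,c=load("w3");s=state()
Rm=R.from_quat(s["eef_rot"]).as_matrix()
for off in (-.004,-.002,0,.002,.004): print(off,proj(c,s["eef_pos"]+Rm@[0,-.030+off,-.0145]).round(1), proj(c,s["eef_pos"]+Rm@[0.03,off,-.0145]).round(1),proj(c,s["eef_pos"]+Rm@[-0.03,off,-.0145]).round(1))
E
```

```text
-0.004 [[320.  199.4]] [[377.5 254. ]] [[263.  254.1]]
-0.002 [[320.  203.3]] [[377.3 257.4]] [[263.2 257.5]]
0 [[320.  207.1]] [[377.1 260.9]] [[263.4 260.9]]
0.002 [[320.  210.8]] [[376.9 264.2]] [[263.6 264.3]]
0.004 [[320.1 214.6]] [[376.7 267.6]] [[263.8 267.7]]
```

```bash
cat >> h.py <<'E'
BOX=np.array([.5395,.159]);BY=.103
def b2w(x,y=0):
    return BOX+np.array([x*np.cos(BY)-y*np.sin(BY),x*np.sin(BY)+y*np.cos(BY)])
E
python3 - <<'E'
from h import *
p=b2w(-.015);print(p)
q=down(np.pi/2+BY)
move_linear([*p,.10],rot=q,speed=.15)
move_linear([*p,.060],speed=.1)
r=move_linear([*p,.041],speed=.04,until_force=6)
s=state();print(r,s["eef_pos"],s["contact_force"],s["t"])
grip(0.85)
s=state();print(s["grip_width"],s["contact_force"])
move_linear([*p,.16],speed=.2)
s=state();print(s["contact_force"],s["t"])
move_ptp([.548,.318,.20],down(np.pi/2+BY))
print(state()["t"]);wsnap("w4")
E
```

```text
[0.5245795  0.15745773]
True [0.52458922 0.15744718 0.04212955] [-0.08463246  0.90943789  1.14667584] 7.5833
0.8508486752359169 [-0.27711695 -0.48497901 -0.09855904]
[-1.15677923  0.79480627 -0.61440281] 8.8083
9.5167
```

View pics/w4.png

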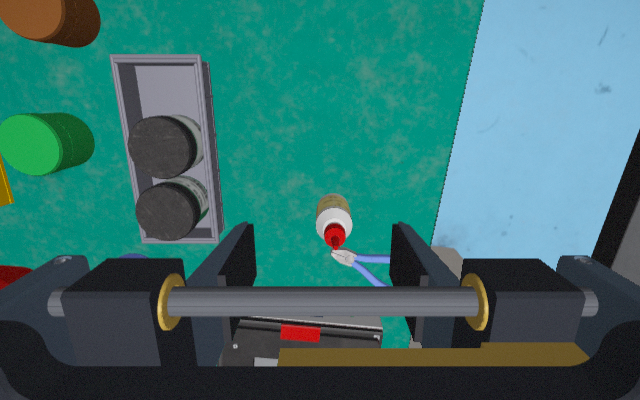

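```bash
python3 - <<'E'
from h import *
px,c=load("w4")
P=ray(c,[[165,147],[169,210]],.057)[:,:2]
rel=(P-BOX)@np.array([[np.cos(BY),-np.sin(BY)],[np.sin(BY),np.cos(BY)]]);print(P,"box coords",rel)
pe=ray(c,[[333,194.5]],0)[0];print("base near edge",pe)
d=pe[:2]-c[2][:2];d/=np.linalg.norm(d);print("cam xy",c[2],"center est",pe[:2]+.019*d)
print("cap",ray(c,[[335,234.5]],.098),ray(c,[[336,246]],.109))
hsv=cv2.cvtColor(px,cv2.COLOR_RGB2HSV);m=((hsv[...,0]<8)|(hsv[...,0]>172))&(hsv[...,1]>150)
for ce,st,l in blobs(m,60): print(ce,st,ray(c,ce,.095)[0])
cv2.imwrite("pics/w4c.png",cv2.resize(px[40:270,90:380,::-1],None,fx=2.6,fy=2.6,interpolation=cv2.INTER_CUBIC))
E
```

```text
[[0.52547331 0.16621145]
 [0.58909399 0.16784696]] box coords [[-0.01321088  0.00861543]
 [ 0.05024078  0.00370092]]
base near edge [0.5723259  0.33402493 0.        ]
cam xy [0.46510846 0.31145527 0.36847715] center est [0.59091843 0.33793873]
cap [[0.58074051 0.33399873 0.098     ]] [[0.58669954 0.33518068 0.109     ]]
[334.32518337 235.39119804] [324 224  21  26 409] [0.58295583 0.33374046 0.095     ]
[ 10.93442623 274.40983607] [  0 266  32  24 427] [0.65444859 0.03447885 0.095     ]
[299.76859504 332.64793388] [280 323  41  19 605] [0.69143218 0.31131957 0.095     ]
```

View pics/w4c.png

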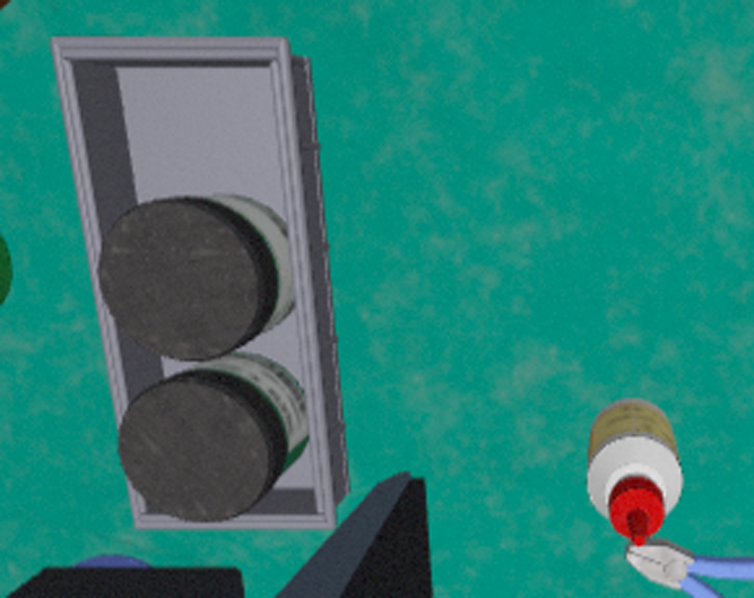

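```bash
python3 - <<'E'
from h import *
B=[.587,.335]
q=down(np.pi/2+BY)
move_linear([*B,.125],rot=q,speed=.15)
move_linear([*B,.0385],speed=.12)
grip(0.25,12)
s=state();print(s["grip_width"]*91,s["contact_force"],s["eef_pos"])
move_linear([*B,.16],speed=.15)
p=b2w(-.067);print(p)
move_linear([*p,.16],speed=.2)
s=state();print(s["t"],s["grip_width"]*91,s["eef_pos"],s["contact_force"])
wsnap("w5")
E
```

```text
37.467232573046346 [ 0.39317686 -0.73303759  1.19344204] [0.58706286 0.3350177  0.03855269]
[0.47285509 0.1521112 ]
14.0417 37.09621693355232 [0.47348311 0.15268571 0.1601113 ] [ 0.26682789  0.21159757 -0.688607  ]
```

View pics/w5.png

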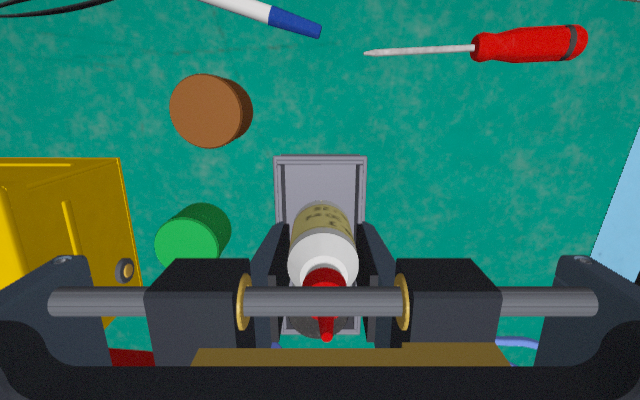

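```bash
python3 - <<'E'
from h import *
px,c=load("w5");s=state();Rm=R.from_quat(s["eef_rot"]).as_matrix()
for off in (-.004,0,.004): print(off,proj(c,s["eef_pos"]+Rm@[0,-.019+off,.0385]).round(1))
E0=ray(c,[[274.5,156],[367,156]],.036)[:,:2];m=E0.mean(0);print(E0,m,"centre",m+.097*np.array([np.cos(BY),np.sin(BY)]))
cv2.imwrite("pics/w5c.png",cv2.resize(px[140:350,240:400,::-1],None,fx=2.8,fy=2.8,interpolation=cv2.INTER_CUBIC))
E
```

```text
-0.004 [[320.1 191.1]]
0 [[320.1 196.9]]
0.004 [[320.1 202.6]]
[[0.44643838 0.10778279]
 [0.43785375 0.19098128]] [0.44214607 0.14938204] centre [0.53863198 0.15935538]
```

View pics/w5c.png

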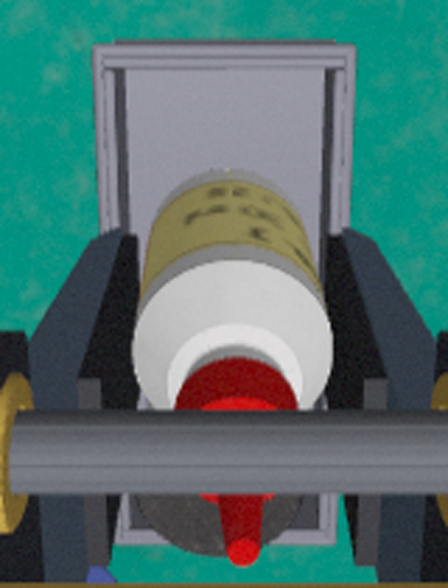

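```bash
python3 - <<'E'
from h import *
p=b2w(-.0687)
q=down(np.pi/2+BY)
move_linear([*p,.07],speed=.12)
r=move_linear([*p,.041],speed=.03,until_force=3.5)
s=state();print(r,s["eef_pos"],s["contact_force"],s["t"])
grip(0.62)
s=state();print(s["grip_width"],s["contact_force"])
move_linear([*p,.16],speed=.15)
print(state()["t"])
move_ptp([.46,.03,.30],down(np.pi/2))
print(state()["t"]);wsnap("w6")
d=snapshot("top");cv2.imwrite("pics/top2.png",cv2.resize(d["pixels"][140:290,180:450,::-1],None,fx=2.9,fy=2.9,interpolation=cv2.INTER_CUBIC))
E
```

```text
True [0.47096817 0.1516769  0.04223241] [ 0.47460629 -3.0739244   3.93257627] 15.85
0.6200353721131676 [ 0.47074125  0.67988073 -0.33926665]
17.2833
18.05
```

View pics/w6.png

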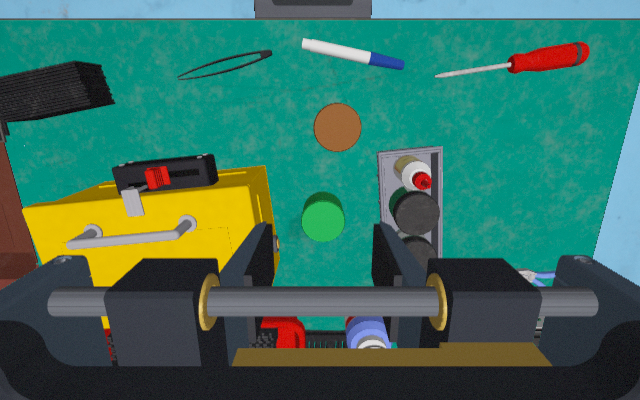

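View pics/top2.png

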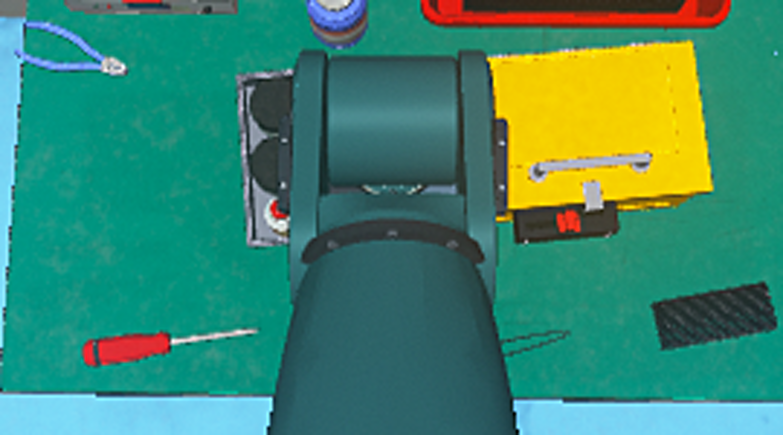

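```bash
python3 - <<'E'
from h import *
px,c=load("w6");pt,ct=load("top")
h=lambda c,a: ray(c,a,.173)
a=h(c,[[75,243],[190,226]]);b=h(ct,[[180+537/2.9,140+172/2.9],[180+645/2.9,140+160/2.9]])
for e in(a,b):
    v=e[1]-e[0];print(e.round(4).tolist(),"mid",e.mean(0),"len",np.linalg.norm(v),"yaw",np.arctan2(v[0]*np.sign(v[1])*-1,abs(v[1])))
print("fin",ray(c,[156,176],.142),ray(ct,[375.6,215.7],.142))
# lid front corners in top
print(ray(ct,[[180+478/2.9,140+211/2.9],[180+711/2.9,140+190/2.9],[180+458/2.9,140+61/2.9],[180+692/2.9,140+42/2.9]],.141))
E
```

```text
[[0.5143, -0.2125, 0.173], [0.4963, -0.0967, 0.173]] mid [ 0.50529324 -0.15460798  0.173     ] len 0.11719981572998366 yaw 0.1544203704590035
[[0.4985, -0.1132, 0.173], [0.5118, -0.2198, 0.173]] mid [ 0.5051539 -0.1664926  0.173    ] len 0.10744430415711458 yaw 0.12483466518529378
fin [[ 0.45380608 -0.13849804  0.142     ]] [[ 0.45604804 -0.14683051  0.142     ]]
[[ 0.46370772 -0.05740083  0.141     ]
 [ 0.48806257 -0.2924758   0.141     ]
 [ 0.61918361 -0.03684649  0.141     ]
 [ 0.64264622 -0.27829823  0.141     ]]
```

```bash
python3 - <<'E'
from h import *
grip(0.6)
move_ptp([.505,-.163,.27],down(.125))
print(state()["t"],state()["q"]);wsnap("w7")
E
```

```text
19.4083 [-3.55420539e-01  4.06120906e-02  2.03770823e+00  1.51037359e-04
  1.06341905e+00 -4.82844078e-01]
```

View pics/w7.png

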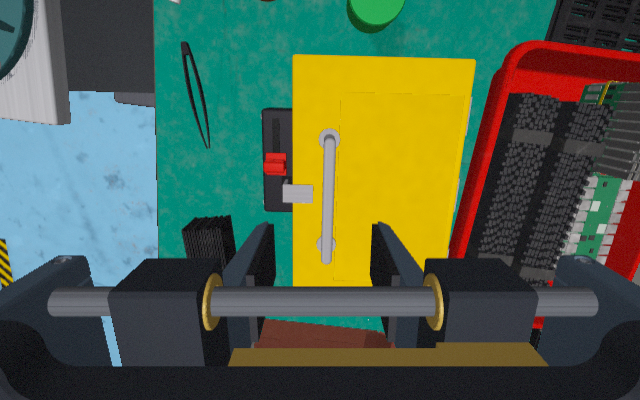

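```bash
python3 - <<'E'
from h import *
px,c=load("w7")
e=ray(c,[[329,132],[326,262.5]],.173);v=e[0]-e[1]
print(e.round(4),e.mean(0),np.linalg.norm(v),"yaw",np.arctan2(-v[0],v[1]))
print("fin",ray(c,[[275,163],[264,174],[286,174],[264,154],[286,154]],.140).round(4))
print("tongue",ray(c,[[283,185],[283,203],[313,185]],.14).round(4))
print("case",ray(c,[[264,109],[264,211]],.122).round(4))
print("lid corners",ray(c,[[293,55],[293,287],[474.5,59]],.141).round(4))
cv2.imwrite("pics/w7c.png",cv2.resize(px[95:275,240:400,::-1],None,fx=3.3,fy=3.3,interpolation=cv2.INTER_CUBIC))
E
```

```text
[[ 0.5039 -0.1038  0.173 ]
 [ 0.5167 -0.22    0.173 ]] [ 0.51028872 -0.16191059  0.173     ] 0.11688920484261678 yaw 0.10920477417460114
fin [[ 0.4591 -0.1415  0.14  ]
 [ 0.4497 -0.1532  0.14  ]
 [ 0.4702 -0.1506  0.14  ]
 [ 0.4483 -0.1344  0.14  ]
 [ 0.4684 -0.1318  0.14  ]]
tongue [[ 0.4683 -0.1616  0.14  ]
 [ 0.47   -0.1795  0.14  ]
 [ 0.4965 -0.158   0.14  ]]
case [[ 0.4424 -0.0954  0.122 ]
 [ 0.4499 -0.1967  0.122 ]]
lid corners [[ 0.4665 -0.0474  0.141 ]
 [ 0.4888 -0.2697  0.141 ]
 [ 0.619  -0.0312  0.141 ]]
```

View pics/w7c.png

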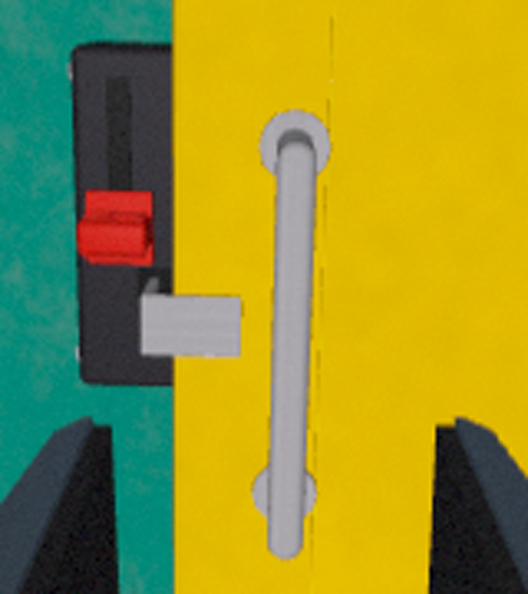

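```bash
python3 - <<'E'
from h import *
H=[.5095,-.163];q=down(.108)
move_linear([*H,.21],rot=q,speed=.15)
r=move_linear([*H,.156],speed=.08,until_force=8)
s=state();print(r,s["eef_pos"],s["contact_force"])
grip(0.0,15)
s=state();print(s["grip_width"]*91,s["contact_force"],s["eef_pos"],s["t"])
wsnap("w8")
E
```

```text
False [ 0.50972084 -0.16310358  0.15618837] [-0.38494886  0.22826603  0.32529551]
9.284416747766295 [-0.10875576  0.51180694 -0.13894533] [ 0.50955194 -0.16300608  0.15602521] 21.5917
```

View pics/w8.png

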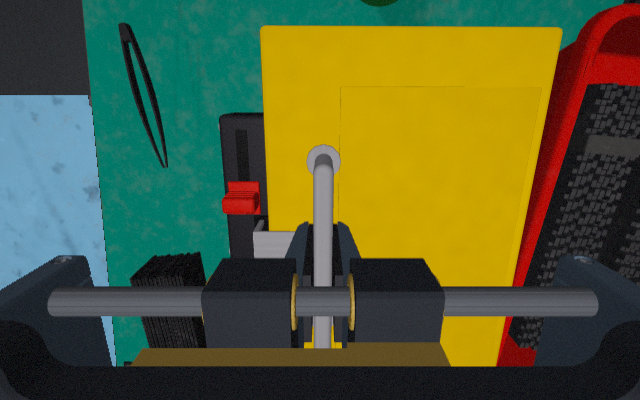

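```bash
cat >> h.py <<'E'
CY=.108; CX=np.array([np.cos(CY),np.sin(CY)]); H0=np.array([.5095,-.163]); Z0=.156
def lidpose(th):  # TCP with tool vertical holding the bar at lid angle th
    a=np.arctan2(.043,-.124)-th
    dx=.1312*np.cos(a)+.124; dz=.1312*np.sin(a)-.043
    return np.array([*(H0+CX*dx),Z0+dz])
E
python3 - <<'E'
from h import *
grip(0.0,40)
f0=state()["contact_force"];print(f0)
print(lidpose(0.08),lidpose(1.05))
r=move_linear(lidpose(.08),speed=.02,until_force=14)
s=state();print(r,s["eef_pos"],s["contact_force"]-f0,s["grip_width"]*91,s["t"])
dwell(.2);s=state();print(s["eef_pos"],s["contact_force"])
E
```

```text
[0.59026622 0.27108622 0.42236887]
[ 0.51335068 -0.1625825   0.16575418] [ 0.60852822 -0.15226317  0.24191276]
True [ 0.51087826 -0.16281644  0.1599472 ] [ 3.07400432 -2.12141864 -4.12244624] 9.08206131274789 22.2167
[ 0.51076731 -0.16280422  0.15974182] [ 2.82835823 -3.72242249 -3.8858903 ]
```

```bash
python3 - <<'E'
from h import *
r=move_linear(lidpose(.08),speed=.012,until_force=18)
s=state();print(r,s["eef_pos"],s["contact_force"],s["t"])
if r:
    move_linear(lidpose(0),speed=.03,until_force=8)
    s=state();print(s["eef_pos"],s["contact_force"],s["t"])
E
```

```text
True [ 0.51086699 -0.16280083  0.16000932] [ 2.97879241 -4.00740761 -3.67740425] 22.7167
[ 0.50949664 -0.16297138  0.15600951] [-0.37173652 -0.46739954  1.52068441] 23.0083
```

```bash
python3 - <<'E'
from h import *
px,c=load("w7")
print("fin face",ray(c,[[275,162],[275,174.4]],.144).round(4))
grip(0.35)
move_linear([*H0,.205],speed=.15)
CYv=np.array([-np.sin(CY),np.cos(CY)])
# fin -y face mid
F=np.array([.4595,-.1515])
S=F-CYv*(.016+.009)-CX*.0105
print(S)
grip(0.0,20)
move_linear([*S,.17],speed=.15)
r=move_linear([*S,.128],speed=.06,until_force=6)
s=state();print(r,s["eef_pos"],s["contact_force"],s["t"])
wsnap("w9")
E
```

```text
fin face [[ 0.4595 -0.1397  0.144 ]
 [ 0.4604 -0.1513  0.144 ]]
[ 0.45175593 -0.17748614]
False [ 0.45192174 -0.17756549  0.12815446] [-0.31287193 -1.0691533  -0.39420185] 26.1083
```

View pics/w9.png

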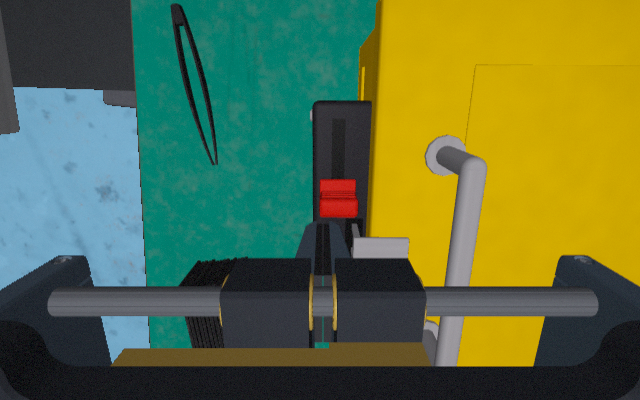

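```bash
python3 - <<'E'
from h import *
CYv=np.array([-np.sin(CY),np.cos(CY)])
s=state();P=s["eef_pos"]
for d in (.006,.010,.014,.037):
    T=P.copy();T[:2]+=CYv*d;T[2]=.128
    r=move_linear(T,speed=.05,until_force=12)
    s=state();print(d,r,(s["eef_pos"]-P)[:2]@CYv,s["contact_force"],s["t"])
    if r:break
wsnap("w10")
E
```

```text
0.006 False 0.006270151859064098 [ 0.7343997   0.11992123 -0.60656944] 26.425
0.01 False 0.010197695925537249 [ 0.34567988 -0.21663623  1.01993333] 26.675
0.014 False 0.01423165185000698 [-0.02429619 -0.59850653  0.24439985] 26.925
0.037 True 0.03733303960240707 [ 0.12098736 -5.01867121  1.51723116] 27.45
```

View pics/w10.png

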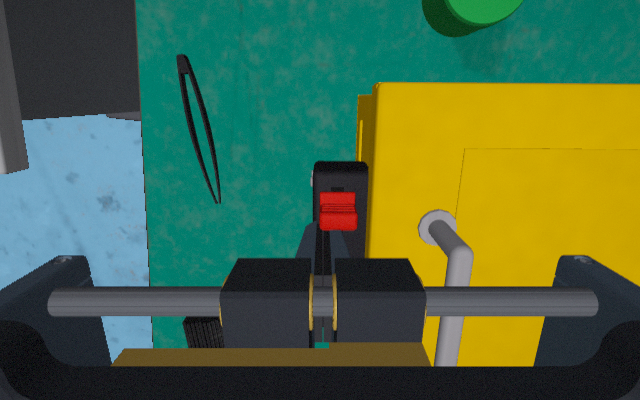

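```bash
python3 - <<'E'
from h import *
CYv=np.array([-np.sin(CY),np.cos(CY)])
_,c9=load("w9");_,c10=load("w10")
for z,a,b in((.124,[338,179.5],[338,192]),(.144,[338,217],[338,230.5])):
    A=ray(c9,a,z)[0];B=ray(c10,b,z)[0];print(A,B,"travel",(B-A)[:2]@CYv)
E
```

```text
[ 0.45681136 -0.13453976  0.124     ] [ 0.45386616 -0.10446508  0.124     ] travel 0.03021691573835619
[ 0.45765416 -0.14889935  0.144     ] [ 0.45473602 -0.11897055  0.144     ] travel 0.03006897020689744
```

```bash
python3 - <<'E'
from h import *
CYv=np.array([-np.sin(CY),np.cos(CY)])
P=state()["eef_pos"];P[:2]-=CYv*.003;move_linear(P,speed=.05)
P[2]=.20;move_linear(P,speed=.15)
grip(0.5)
move_linear([*H0,.205],rot=down(CY),speed=.15)
r=move_linear([*H0,.156],speed=.08,until_force=8);print(r)
grip(0.0,40);s=state();print(s["grip_width"]*91,s["contact_force"],s["t"])
r=move_linear(lidpose(.09),speed=.03,until_force=14)
s=state();print(r,s["eef_pos"],lidpose(.09),s["contact_force"],s["t"])
E
```

```text
False
9.318311526200425 [-0.48667891 -0.0240072   0.28258827] 31.2
False [ 0.51367342 -0.16253792  0.16691454] [ 0.51388111 -0.16252499  0.16695279] [-2.26988929 -3.73676906 -3.67968657] 31.7417
```

Free now. Raise along the arc.

```bash
python3 - <<'E'
from h import *
for th in np.arange(.2,1.06,.12).tolist()+[1.06]:
    r=move_linear(lidpose(th),speed=.08,until_force=25)
    s=state();print(round(th,2),r,s["eef_pos"].round(4),s["contact_force"].round(1),round(s["grip_width"]*91,1),s["t"])
    if r:break
wsnap("w11")
d=snapshot("scene");cv2.imwrite("pics/s11.png",d["pixels"][:,:,::-1])
d=snapshot("top");cv2.imwrite("pics/t11.png",d["pixels"][:,:,::-1])
E
```

```text
0.2 False [ 0.52   -0.1619  0.1798] [-5.6 -4.  -2.6] 8.9 32.075
0.32 False [ 0.5282 -0.161   0.1929] [-10.5  -6.2   3.4] 9.0 32.425
0.44 False [ 0.538  -0.16    0.2051] [-18.4  -5.7  11.6] 9.2 32.775
0.56 False [ 0.5494 -0.1589  0.2164] [-23.7  -5.7  23. ] 8.9 33.125
0.68 False [ 0.5633 -0.1575  0.226 ] [-18.3  -4.5  21.5] 9.0 33.475
0.8 False [ 0.5777 -0.1561  0.2336] [-13.1  -4.2  18. ] 9.1 33.825
0.92 False [ 0.5927 -0.1546  0.2394] [-8.6 -3.4 15.3] 9.1 34.175
1.04 False [ 0.608  -0.153   0.2432] [-5.9 -4.3 12.8] 8.9 34.525
1.06 False [ 0.6104 -0.1527  0.2436] [-4.7 -5.2 11. ] 8.6 34.775
```

View pics/w11.png

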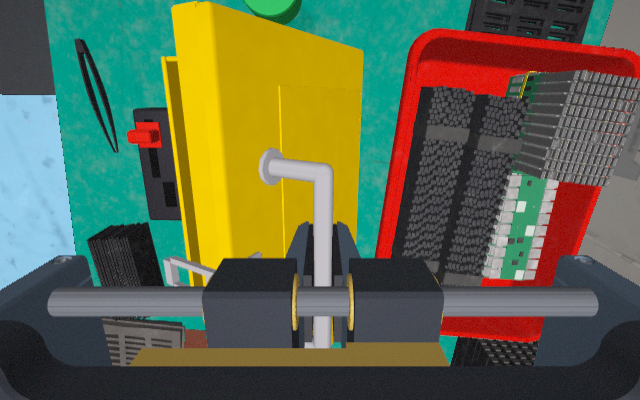

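View pics/s11.png

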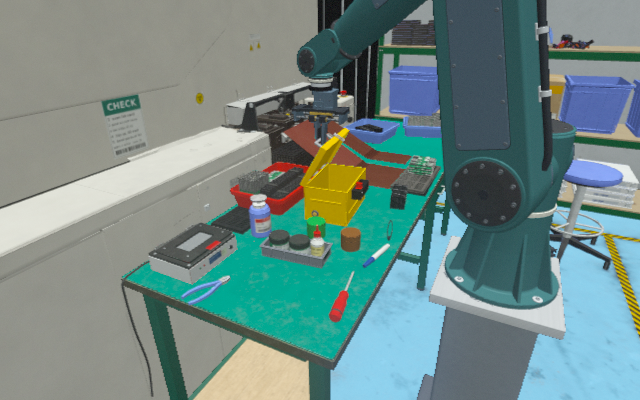

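View pics/t11.png

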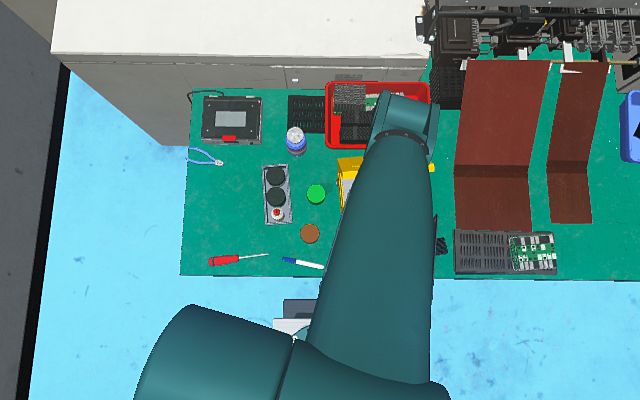

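```bash
python3 - <<'E'
from h import *
for i in range(3):
    s=state()
    if s["contact_force"][2]<5: break
    T=s["eef_pos"].copy();T[2]+=.001;move_linear(T,speed=.02,until_force=15)
    s=state();print(s["eef_pos"],s["contact_force"],s["grip_width"]*91,s["t"])
dwell(1.0)
s=state();print(s["eef_pos"],s["contact_force"],s["qd"].round(4),s["grip_width"]*91,s["t"])
px,c=wsnap("w12")
# lid angle from bar axis height: bar visible; side check with scene camera
d=snapshot("scene");cs=cam(d);px=d["pixels"]
cv2.imwrite("pics/s12.png",cv2.resize(px[90:270,250:400,::-1],None,fx=3.3,fy=3.3,interpolation=cv2.INTER_CUBIC))
CYv=np.array([-np.sin(CY),np.cos(CY)])
for th in (.9,1.05,1.2): # predicted left-front lid edge (z face .141) in scene, chest frame
    hx=H0+CX*.124
    pts=[]
    for r,n in((0,.011),(.154,.011)):
        x=-r*np.cos(th)+n*np.sin(th); z=.13+r*np.sin(th)+n*np.cos(th)
        pts.append([*(hx+CX*x+CYv*.118),z])
    print(th,((proj(cs,np.array(pts))-[250,90])*3.3).round(0).tolist())
E
```

```text
[ 0.60908929 -0.15286574  0.24351418] [-2.96113354 -0.42991578  3.91355218] 8.964064636842275 35.1333
[ 0.60903731 -0.15290641  0.24348766] [-4.26074943 -1.29403626  6.70189383] [-0.0018  0.0006  0.0016  0.0009 -0.0002  0.0014] 8.953802653401382 36.1333
0.9 [[164.0, 311.0], [255.0, 205.0]]
1.05 [[163.0, 312.0], [234.0, 191.0]]
1.2 [[163.0, 313.0], [213.0, 180.0]]
```

View pics/s12.png

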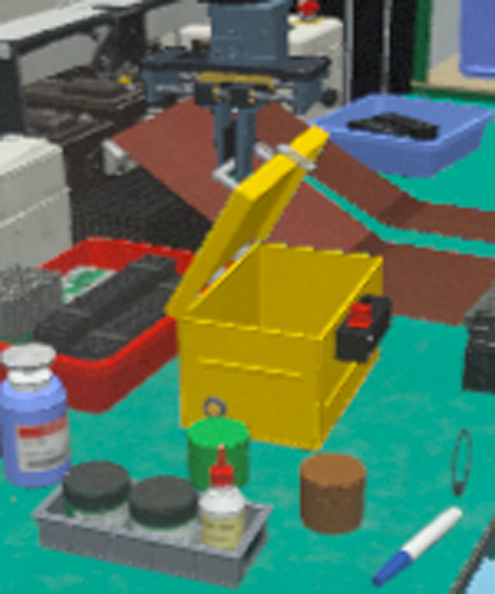

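```bash
python3 - <<'E'
from h import *
print(finish_job(),state()["t"])
E
```

```text
the job is handed in; nothing more can be done
the job is handed in; nothing more can be done
```

The box is packed, and the gripper is holding the chest's lid up at about 60 degrees. I handed the job in at about 36 s on the robot's clock.

- **Packing:** the jar and then the bottle were lowered into the box beside the packed jar. Both touched down at the height expected for the box floor. The last picture shows all three upright in a row, with roughly 3–4 mm between neighbours. The brown and green look-alikes were not touched.
- **Catch:** two tugs both stopped hard at about 4 mm, so the catch had caught. I pushed the red slide; two camera views put its travel at 30 mm, its full range. The lid then rose freely.
- **Lid:** it measures about 61 degrees from the gripper's position and about 59 degrees from the scene picture. The gripper holds the bar with 40 N and stayed still over a 1 s wait.

**Checks that disagreed:**
- The overhead and wrist cameras differed by 5–12 mm sideways on the box and handle. I went by the wrist camera for the placements and the handle grasp; the heights at touchdown and the grip on the bar bore that out.
- While lifting, the side load on the wrist reached about 33 N because my path did not quite match the lid's arc. It was about 8 N at the last reading.

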